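# Hang the coolant strainers to drip, largest at the back

### The arm

A 6-joint arm with a two-finger parallel gripper is mounted at the origin on the work surface. World frame = base frame: x ahead of the robot, y to its left, z up, the work surface at z = 0. Lengths are in m, angles in rad, forces in N, time in s.
With the tool pointing down it reaches from about 0.325 to 0.775 m from the base axis. Payload 5.5 kg.
Tool frame: the origin (TCP) lies between the finger pads; the fingertips stand 8 mm ahead of it and the grasp point (between the pads) lies 11 mm behind it (tcp_to_tips is the distance from the TCP to the fingertips, in m); z points along the fingers, y is the line along which they close (so a half turn about z gives the same grasp; the last joint's range is limited). The gripper opens to 88 mm and grips with 3 to 60 N. Pads are 20 mm wide; open, the fingers measure 115 mm over their backs; the gripper's body (75 mm by 178 mm) begins 61 mm behind the grasp point.
Start: joints at [1.082, 0.091, 1.231, -0, 1.82, -0.057], TCP at [0.251, 0.545, 0.231] pointing down, gripper open.
Joint ranges: [-2.87, 2.87], [-0.86, 2.18], [0.17, 2.46], [-1.51, 4.65], [0.06, 2.69], [-2.65, 2.65]. Speed limits (rad/s): [2.57, 2.57, 3.01, 3.14, 3.14, 3.14].

### API

Orientations are given as a unit quaternion [w, x, y, z].
In Python, from bench import * gives the robot as it stands. Calls block until the motion is done:
- move_to(position, orientation): joint-space move of the TCP to a pose.
- move_l(position, speed=0.15, orientation=None): straight line of the TCP; orientation=None keeps the orientation; speed is the mean speed in m/s.
- movej(angles): joint-space move.
- gripper_open() and close(): open the fingers fully, or close them until they stop; the grip force is fixed at half the most.
- hold(seconds).
- inverse_kinematics(position, orientation): joint angles nearest the present ones, or None.
- state(): the state.
- get_image(name): name is "side" or "top" or "wrist"; returns a dict with "frame" (400x640x3 uint8, blue, green, red), "depth" (400x640 float32, m along the optical axis (not along the pixel's ray), 0 where there is no reading), "camera_matrix" (3x3 intrinsics, pixels), "view" (4x4, takes a point from world to camera coordinates). Camera axes: x right, y up, looking along -z (the intrinsics and any distortion apply to the point x, -y, -z); pixel columns grow to the right and rows downward; lengths in m; the calibration is good to about 2 mm. A picture is of the moment at which its call begins.
A pose or a line that the arm cannot do raises IKError and nothing moves.
- job_done(): hands the job in; it is judged then, once.
The state is a dict: "time": time; "joint_pos": joint angles; "dq": joint speeds; "joint_torque": joint torques, N m; "ee_pos": TCP position; "ee_rot": TCP orientation; "ft_force": force on the tool from outside, world axes, zero at the start; "moment": the same for the moment, N m; "finger_gap": finger opening in m; "finger_force": force on a finger pad.
Only numpy, scipy, OpenCV 4.12 (cv2) and the standard library are available. Lean on these libraries where they do the work, as an engineer would, in place of code of your own. Each camera call takes 0.05 s, during which the arm holds its last target. There are 200 camera calls.

### The job

The large steel strainer basket already hangs at the back of the drip stand's hook arm. Hang the middle-sized steel strainer on the same arm by its handle loop, in front of the large one, and then the small steel strainer in front of that, so that all three hang freely in order of size. The large one must stay on the hook throughout.

Things in the scene. Friction and masses are not known exactly. Their poses are not given: they have to be found in the camera images.
- drip_stand: Fixed dark steel stand, origin at the post's foot at bench height; post 24 mm square, 208 mm high. Round hook arm, 10 mm thick, level along the stand's -x, centre line at z 200 mm, straight to x -185 mm, then turned up to x -195 (highest point z 220). Baskets pass over this free end and fit about 50 mm apart: x -40 (large), -90, -140. Grey drip tray below, 18 mm high, to x -220, 150 wide.
- strainer_large: Bare steel open box basket with dark slots, 120 wide (y) x 36 deep (x) x 90 mm to the rim; origin at centre of underside, z up. Rigid upright handle loop over its middle in its y-z plane: 50 mm wide outside, 7 mm square bar, top at z 155; opening 36 mm wide, z 90 to 148. Symmetric. 0.34 kg. Starts hanging on the arm near the post, origin at z 57 mm.
- strainer_medium: Bare steel open box basket with dark slots, 96 wide (y) x 32 deep (x) x 72 mm to the rim; origin at centre of underside, z up. Rigid upright handle loop over its middle in its y-z plane: 50 mm wide outside, 7 mm square bar, top at z 137; opening 36 mm wide, z 72 to 130. Symmetric. Starts standing on the bench, right of the stand (so does a solid blue handled tray, not wanted). About 0.24 kg.
- strainer_small: Bare steel open box basket with dark slots, 74 wide (y) x 28 deep (x) x 56 mm to the rim; origin at centre of underside, z up. Rigid upright handle loop over its middle in its y-z plane: 50 mm wide outside, 7 mm square bar, top at z 121; opening 36 mm wide, z 56 to 114. Symmetric. Starts standing on the bench, right of the stand. About 0.15 kg.

How it is judged:
On the way, in this order (a step that is already met when the one before it is completed fails the run):
1. the medium strainer hangs released on the hook arm, in front of the large one (x of strainer_medium in the frame of drip_stand between -0.188 and -0.012 m and y of strainer_medium in the frame of drip_stand between -0.025 and 0.025 m and z of strainer_medium in the frame of drip_stand between 0.065 and 0.087 m and angle between strainer_medium's own z axis and vertical below 0.25 rad and contact force between strainer_medium and drip_stand above 0.3 N and contact force between strainer_medium and the fingers below 0.1 N), for 0.2 s.
2. the small strainer hangs released on the hook arm, in front of the medium one (x of strainer_small in the frame of drip_stand between -0.188 and -0.012 m and y of strainer_small in the frame of drip_stand between -0.025 and 0.025 m and z of strainer_small in the frame of drip_stand between 0.081 and 0.103 m and angle between strainer_small's own z axis and vertical below 0.25 rad and contact force between strainer_small and drip_stand above 0.3 N and contact force between strainer_small and the fingers below 0.1 N), for 0.2 s.
At the end, for the whole second after the job is handed in: All three steel strainers hang by their loops on the hook arm, large at the post, then medium, then small: each within 25 mm of the arm's line sideways, within 10 mm of its hanging height, tilted under 0.25 rad, released and slower than 0.05 m/s (x of strainer_large in the frame of drip_stand between -0.188 and -0.012 m and y of strainer_large in the frame of drip_stand between -0.025 and 0.025 m and z of strainer_large in the frame of drip_stand between 0.047 and 0.069 m and angle between each of strainer_large, strainer_medium, strainer_small's own z axis and vertical below 0.25 rad and contact force between each of strainer_large, strainer_medium, strainer_small and drip_stand above 0.3 N and linear speed of each of strainer_large, strainer_medium, strainer_small below 0.05 m/s and x of strainer_medium in the frame of drip_stand between -0.188 and -0.012 m and y of strainer_medium in the frame of drip_stand between -0.025 and 0.025 m and z of strainer_medium in the frame of drip_stand between 0.065 and 0.087 m and x of strainer_small in the frame of drip_stand between -0.188 and -0.012 m and y of strainer_small in the frame of drip_stand between -0.025 and 0.025 m and z of strainer_small in the frame of drip_stand between 0.081 and 0.103 m); the robot touches nothing.
It fails at once if the large strainer comes off the hook arm (not (x of strainer_large in the frame of drip_stand between -0.2 and -0.005 m and y of strainer_large in the frame of drip_stand between -0.05 and 0.05 m and z of strainer_large in the frame of drip_stand between 0.037 and 0.107 m)).
It fails at once if the small strainer hangs on the arm while the medium one is not on it (x of strainer_small in the frame of drip_stand between -0.188 and -0.012 m and y of strainer_small in the frame of drip_stand between -0.025 and 0.025 m and z of strainer_small in the frame of drip_stand between 0.081 and 0.103 m and angle between strainer_small's own z axis and vertical below 0.25 rad and contact force between strainer_small and drip_stand above 0.3 N and not (x of strainer_medium in the frame of drip_stand between -0.2 and -0.005 m and y of strainer_medium in the frame of drip_stand between -0.05 and 0.05 m and z of strainer_medium in the frame of drip_stand between 0.055 and 0.125 m)).
It also fails if it takes over 61 s, if anything falls off the work surface, if the arm or the gripper's body presses on something with over 40 N, if the wrist force passes 120 N, or if a joint passes its speed limit or range.

## Working session

There is one attempt and no reset: what is moved stays moved. The work goes in short steps, each a Python script; the robot and the scene stay as the last script left them, time stands still between calls to the robot, and variables do not carry over. Pictures are saved under pics/ and viewed, at most 10 in all, crops included, and the job is handed in when it is done.

```bash
mkdir -p pics; ls; cat > h.py <<'E'
from bench import *
import numpy as np, cv2
def pts(im):
    d=im["depth"];K=im["camera_matrix"];v,u=np.indices(d.shape)
    p=np.stack([(u-K[0,2])/K[0,0]*d,-(v-K[1,2])/K[1,1]*d,-d,np.ones_like(d)],-1)
    w=p@np.linalg.inv(im["view"]).T
    w[d==0]=np.nan
    return w[...,:3]
E
python3 - <<'E'
from h import *
for n in("top","side"):
    im=get_image(n);cv2.imwrite(f"pics/{n}0.png",im["frame"]);np.save(f"{n}0.npy",pts(im))
    print(n,im["camera_matrix"].round(1).tolist(),np.linalg.inv(im["view"]).round(3).tolist())
print(state())
E
```

```text
pics
top [[472.0, 0.0, 318.2], [0.0, 472.0, 197.4], [0.0, 0.0, 1.0]] [[-0.002, 0.997, -0.073, 0.433], [-1.0, -0.002, 0.002, 0.011], [0.002, 0.073, 0.997, 1.48], [0.0, 0.0, 0.0, 1.0]]
side [[488.4, 0.0, 321.9], [0.0, 488.4, 195.5], [0.0, 0.0, 1.0]] [[0.858, 0.383, -0.342, 0.128], [-0.514, 0.637, -0.575, -0.699], [-0.002, 0.669, 0.743, 0.997], [0.0, 0.0, 0.0, 1.0]]
{'time': 0.1, 'joint_pos': array([ 1.08233301e+00,  9.17985020e-02,  1.23177567e+00,  2.85495142e-06,
        1.81979435e+00, -5.66820489e-02]), 'dq': array([ 0.00142423, -0.00135371, -0.00332948, -0.00066633, -0.00047743,
        0.00102193]), 'joint_torque': array([ 1.73491731e-03, -4.47860956e+01, -4.07566452e+01,  7.00845988e-02,
        2.85387650e-02, -1.21695302e-04]), 'ee_pos': array([0.25096531, 0.54471288, 0.22960523]), 'ee_rot': array([-2.40373092e-04,  2.14217046e-01,  9.76785682e-01, -8.54779122e-04]), 'ft_force': array([-1.13254089,  0.23160353, -0.01806281]), 'moment': array([0.01332978, 0.01982024, 0.01746467]), 'finger_force': 0.0, 'finger_gap': 0.08814346494775192}
```

View pics/top0.png

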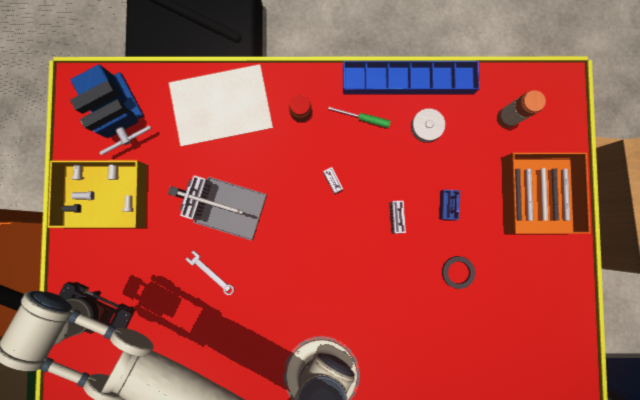

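View pics/side0.png

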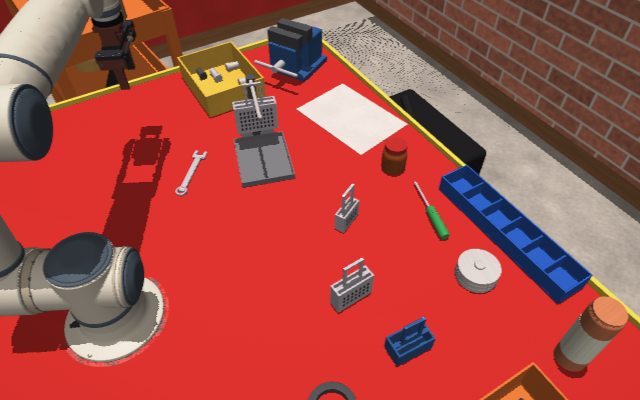

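The top view shows the stand's post at (175,191) with the arm running to (255,214). The small strainer is at (333,180), the medium at (399,216) and the blue decoy at (450,205). The side view agrees. Next I'll measure from depth.

```bash
cat > meas.py <<'E'
from h import *
T=np.load("top0.npy");S=np.load("side0.npy")
A=np.concatenate([T.reshape(-1,3),S.reshape(-1,3)])
src=np.r_[np.zeros(T.size//3),np.ones(S.size//3)]
def box(c,r,z0,z1,s=None):
    m=(np.linalg.norm(A[:,:2]-c,axis=1)<r)&(A[:,2]>z0)&(A[:,2]<z1)
    if s is not None:m&=src==s
    return A[m]
def info(n,p):
    if len(p)<4: print(n,len(p));return
    r=cv2.minAreaRect(p[:,:2].astype(np.float32))
    w,v=np.linalg.eigh(np.cov(p[:,:2].T));a=v[:,1]
    print(n,len(p),"mean",p.mean(0).round(4),"rect",np.round(r[0],4),np.round(r[1],4),round(r[2],1),"pca ang",np.degrees(np.arctan2(a[1],a[0])).round(1),"z",np.percentile(p[:,2],[2,98]).round(3))
for n,px,h,top in(("small",(180,333),.056,.121),("med",(216,399),.072,.137)):
    c=np.nanmedian(T[px[0]-6:px[0]+7,px[1]-6:px[1]+7].reshape(-1,3),axis=0);print(n,c)
    for s in(0,1):
        info(f" {s} all",box(c[:2],.07,.01,.16,s));info(f" {s} rim",box(c[:2],.07,h-.008,h+.008,s));info(f" {s} loop",box(c[:2],.07,top-.012,top+.008,s))
c=np.nanmedian(T[205:207,225:231].reshape(-1,3),axis=0);print("arm px",c)
for s in(0,1):
    info(f"stand {s} z190+",box(c[:2],.17,.188,.23,s));info(f"tray {s}",box(c[:2],.16,.012,.024,s))
p=box(c[:2],.17,.188,.23);np.save("armpts.npy",np.c_[p])
im=cv2.imread("pics/top0.png")[150:250,155:280];a=cv2.resize(im,None,fx=6,fy=6,interpolation=cv2.INTER_CUBIC)
cv2.imwrite("pics/standtop.png",a)
E
python3 meas.py
```

```text
small [ 0.59003219 -0.03643886  0.05503178]
 0 all 225 mean [ 0.5887 -0.0366  0.0658] rect [ 0.5966 -0.0487] [0.0733 0.0551] 27.2 pca ang -150.5 z [0.012 0.125]
 0 rim 128 mean [ 0.5901 -0.0369  0.0562] rect [ 0.5911 -0.037 ] [0.0725 0.0282] 27.0 pca ang -150.8 z [0.048 0.061]
 0 loop 45 mean [ 0.5907 -0.037   0.1217] rect [ 0.591  -0.0368] [0.0484 0.0067] 25.9 pca ang -154.2 z [0.116 0.127]
 1 all 622 mean [ 0.5888 -0.044   0.0568] rect [ 0.5947 -0.038 ] [0.0809 0.03  ] 25.1 pca ang -156.0 z [0.011 0.122]
 1 rim 226 mean [ 0.5908 -0.0418  0.0553] rect [ 0.5936 -0.0385] [0.0776 0.0299] 25.2 pca ang -154.8 z [0.048 0.061]
 1 loop 70 mean [ 0.5916 -0.0396  0.119 ] rect [ 0.5926 -0.0385] [0.052  0.0084] 28.0 pca ang -154.4 z [0.111 0.124]
med [ 0.48015954 -0.23208125  0.0708076 ]
 0 all 396 mean [ 0.4787 -0.2284  0.0693] rect [ 0.4821 -0.2463] [0.1019 0.0634] 3.6 pca ang -177.6 z [0.012 0.14 ]
 0 rim 199 mean [ 0.479  -0.2293  0.0722] rect [ 0.4782 -0.2315] [0.0957 0.0333] 3.9 pca ang -176.8 z [0.065 0.078]
 0 loop 47 mean [ 0.4769 -0.2315  0.1378] rect [ 0.4778 -0.2318] [0.0458 0.0087]
[... 181 characters left out ...]
2354  0.0713] rect [ 0.4801 -0.2336] [0.0982 0.035 ] 2.6 pca ang -178.1 z [0.064 0.077]
 1 loop 104 mean [ 0.4791 -0.2341  0.1354] rect [ 0.4801 -0.2332] [0.0515 0.0084] 3.1 pca ang -177.1 z [0.126 0.141]
arm px [0.51489756 0.28493856 0.01097057]
stand 0 z190+ 396 mean [0.5234 0.3327 0.2069] rect [0.5239 0.3118] [0.2088 0.0484] 80.6 pca ang 72.9 z [0.197 0.218]
tray 0 238 mean [0.506  0.2797 0.0173] rect [0.4933 0.306 ] [0.2804 0.2305] 61.6 pca ang 72.7 z [0.012 0.023]
stand 1 z190+ 304 mean [0.5257 0.3336 0.2055] rect [0.5262 0.3112] [0.2121 0.0497] 80.4 pca ang 72.9 z [0.192 0.217]
tray 1 407 mean [0.5145 0.2945 0.0163] rect [0.513  0.2909] [0.2193 0.1505] 72.9 pca ang 72.2 z [0.012 0.022]
```

View pics/standtop.png

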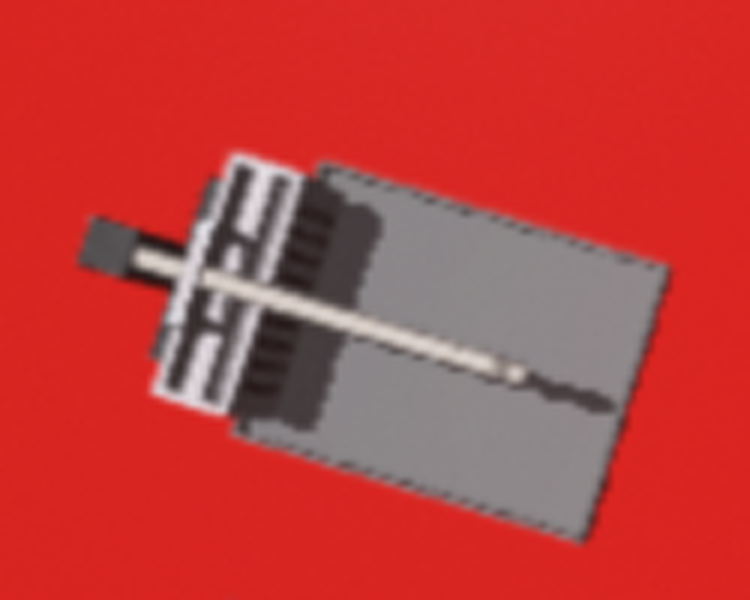

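The crop shows the post at (105,245), the bright arm running to (520,370), and the large loop crossing it near (205,270). I'll fit the stand frame to that.

```bash
cat > fit.py <<'E'
from h import *
T=np.load("top0.npy");S=np.load("side0.npy")
for n,P in(("top",T),("side",S)):
    P=P.reshape(-1,3);P=P[(np.linalg.norm(P[:,:2]-[.515,.3],axis=1)<.18)&(P[:,2]>.188)&(P[:,2]<.235)]
    q=P[:,:2]
    vx,vy,x0,y0=cv2.fitLine(q.astype(np.float32),cv2.DIST_L12,0,.01,.001).ravel()
    for _ in range(3):
        s=(q-[x0,y0])@[vx,vy];l=(q-[x0,y0])@[-vy,vx]
        m=abs(l)<.008
        vx,vy,x0,y0=cv2.fitLine(q[m].astype(np.float32),cv2.DIST_L2,0,.01,.001).ravel()
    if vy<0:vx,vy=-vx,-vy
    s=(q-[x0,y0])@[vx,vy];l=(q-[x0,y0])@[-vy,vx]
    on=abs(l)<.008
    post=s.max()-.012
    o=np.array([x0,y0])+post*np.array([vx,vy])
    print(n,"ang",np.degrees(np.arctan2(vy,vx)).round(2),"origin",o.round(4),"tip x",(s[on].min()-post).round(4),"post lateral",l[s>post-.008].min().round(4),l[s>post-.008].max().round(4))
    lo=(abs(l)>.008)&(abs(l)<.03)&(s<post-.018);print(" loop x",np.percentile(s[lo]-post,[5,50,95]).round(4),"lat",l[lo].min().round(3),l[lo].max().round(3),"z",P[lo,2].max().round(3))
    for a in(-.19,-.17,-.14,-.11,-.08):
        k=on&(abs(s-post-a)<.006);print(" ",a,P[k,2].max().round(4) if k.any() else None, end="")
    print()
E
python3 fit.py
```

```text
top ang 72.91 origin [0.5445 0.4014] tip x -0.1978 post lateral -0.0121 0.0116
 loop x [-0.0442 -0.0412 -0.0368] lat -0.024 0.025 z 0.219
  -0.19 0.2206  -0.17 0.2099  -0.14 0.2085  -0.11 0.2101  -0.08 0.2092
side ang 72.84 origin [0.5473 0.4039] tip x -0.2029 post lateral -0.0116 0.0117
 loop x [-0.0487 -0.0455 -0.0404] lat -0.025 0.025 z 0.215
  -0.19 0.2198  -0.17 0.2074  -0.14 0.2074  -0.11 0.2066  -0.08 0.206
```

```bash
cat >> h.py <<'E'
O=np.array([.546,.4025]);A0=np.radians(72.9)
def st(x,y,z): return [*(O+x*np.array([np.cos(A0),np.sin(A0)])+y*np.array([-np.sin(A0),np.cos(A0)])),z]
from scipy.spatial.transform import Rotation as R
def q(deg):
    t=np.radians(deg);c,s=np.cos(t),np.sin(t)
    return R.from_matrix(np.array([[-s,c,0],[c,s,0],[0,0,-1]]).T).as_quat()[[3,0,1,2]]
def log(m):
    s=state();print(m,"t",round(s["time"],2),"p",np.round(s["ee_pos"],4),"F",np.round(s["ft_force"],2),"gap",round(s["finger_gap"],4),"ff",round(s["finger_force"],1));return s
def grasp(p,ang,top):
    g=top-.029
    move_to([*p,top+.15],q(ang)); move_l([*p,g],.12); log("at"); close(); s=log("closed")
    return s["ee_pos"][2]
def hang(xt,off,xs=-.265):   # off: loop bar underside minus TCP
    z=.231-off
    move_l(st(xs,0,z),.2,q(-17.1)); hold(.5); s=log("stage")
    cv2.imwrite(f"pics/stage{int(s['time'])}.png",get_image("side")["frame"][60:260,140:440])
E
python3 - <<'E'
from h import *
for a in (3,183,-17.1,162.9,26.3,206.3):
  for p in ([.479,-.2325,.25],st(-.09,0,.2)):
    j=inverse_kinematics(p,q(a)); print(a,None if j is None else j.round(2))
s=state();p=s["ee_pos"]
move_l([p[0],p[1],.38],.25)
move_to([.479,-.2325,.38],q(3))
log("above")
z=grasp([.479,-.2325],3,.137)
move_l([.479,-.2325,.231-.130+z],.12);log("lift")
print(z)
E
```

```text
3 [-0.52 -0.09  1.37 -0.    1.85 -0.57]
3 [ 0.49  0.11  1.27 -0.    1.77  0.44]
183 [-0.52 -0.09  1.37 -0.    1.85  2.57]
183 None
-17.1 [-0.52 -0.09  1.37 -0.    1.85 -0.22]
-17.1 [ 0.49  0.11  1.27 -0.    1.77  0.79]
162.9 None
162.9 [ 0.49  0.11  1.27 -0.    1.77 -2.35]
26.3 [-0.52 -0.09  1.37 -0.    1.85 -0.97]
26.3 [ 0.49  0.11  1.27 -0.    1.77  0.03]
206.3 [-0.52 -0.09  1.37 -0.    1.85  2.17]
206.3 None
above t 3.7 p [ 0.4793 -0.2319  0.38  ] F [0.61 0.36 0.45] gap 0.0881 ff 0.0
at t 5.8 p [ 0.4794 -0.2327  0.109 ] F [-0.4  -0.83  0.37] gap 0.088 ff 0.0
closed t 6.47 p [ 0.4791 -0.2325  0.108 ] F [ 1.26 -0.31  1.19] gap 0.0499 ff 30.0
lift t 7.47 p [ 0.4787 -0.2323  0.2078] F [-0.16 -0.45 -2.41] gap 0.0498 ff 30.0
0.10801546673361712
```

Grasped: the gap is 50 mm and the wrist reads a weight of about 2.4 N. Moving to the staging pose next.

```bash
python3 - <<'E'
from h import *
hang(-.092,.022)
im=get_image("side")
P=pts(im).reshape(-1,3);c=np.array(st(-.265,0,0)[:2])
m=(np.linalg.norm(P[:,:2]-c,axis=1)<.06)&(P[:,2]>.085)&(P[:,2]<.185);p=P[m]
r=cv2.minAreaRect(p[:,:2].astype(np.float32));print(c,r,np.percentile(p[:,2],[1,99]))
i=cv2.resize(im["frame"][60:260,140:440],None,fx=2.5,fy=2.5);cv2.imwrite("pics/stA.png",i)
E
```

```text
stage t 10.03 p [0.4681 0.1491 0.209 ] F [-0.76 -0.47 -2.47] gap 0.0494 ff 30.0
[0.46807931 0.14921485] ((0.46857747435569763, 0.1469285488128662), (0.038979142904281616, 0.09588459879159927), 73.51284790039062) [0.10184708 0.18033094]
```

View pics/stA.png

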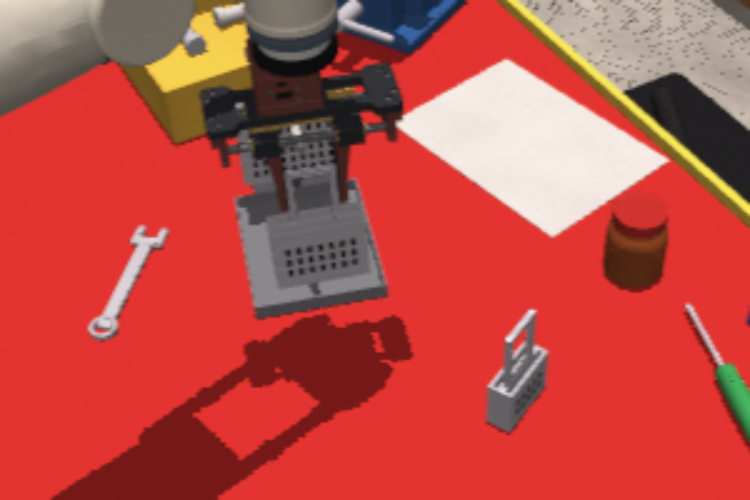

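The medium strainer hangs straight in the gripper at about (320,240), lined up in front of the arm tip. Inserting now.

```bash
cat >> h.py <<'E'
def insert(xt,off,xs=-.265):
    z=.231-off
    for x in np.linspace(xs,xt,5)[1:]:
        move_l(st(x,0,z),.09); s=log(f"x{x:.3f}")
        if np.hypot(*s["ft_force"][:2])>6: print("contact!");return
    f0=s["ft_force"][2]
    for b in (.213,.209,.207,.205,.203,.201):
        move_l(st(xt,0,b-off),.04);s=log(f"b{b}")
        if s["ft_force"][2]-f0>1.2: break
    gripper_open();log("open")
    move_l(st(xt,0,.33),.15);log("up")
E
python3 - <<'E'
from h import *
insert(-.092,.022)
im=get_image("side");np.save("side1.npy",pts(im))
cv2.imwrite("pics/m1.png",cv2.resize(im["frame"][50:210,180:380],None,fx=3.5,fy=3.5))
E
```

```text
x-0.222 t 10.76 p [0.4807 0.1908 0.2087] F [ 0.49 -0.63 -2.44] gap 0.0498 ff 30.0
x-0.178 t 11.39 p [0.4935 0.2321 0.2088] F [-0.87  0.18 -2.87] gap 0.0494 ff 30.0
x-0.135 t 12.03 p [0.5062 0.2733 0.2088] F [ 0.34 -0.26 -3.29] gap 0.0497 ff 30.0
x-0.092 t 12.66 p [0.5189 0.3145 0.2088] F [ 0.24  0.23 -2.39] gap 0.0498 ff 30.0
b0.213 t 13.26 p [0.5189 0.3145 0.1908] F [ 0.98  0.2  -2.61] gap 0.0502 ff 30.0
b0.209 t 13.51 p [0.5189 0.3145 0.1868] F [ 0.08 -0.77 -2.08] gap 0.0499 ff 30.0
b0.207 t 13.76 p [0.5189 0.3146 0.1849] F [ 0.65  0.88 -3.33] gap 0.0499 ff 30.0
b0.205 t 14.01 p [0.5189 0.3146 0.1829] F [ 0.04  0.59 -3.48] gap 0.0495 ff 30.0
b0.203 t 14.26 p [0.5191 0.3147 0.1825] F [-1.8  -1.02  4.01] gap 0.0497 ff 30.0
open t 15.02 p [0.519  0.3146 0.181 ] F [-0.25  0.37  0.45] gap 0.0878 ff 0.0
up t 16.16 p [0.5188 0.3145 0.3289] F [-0.04  0.19 -0.19] gap 0.088 ff 0.0
```

View pics/m1.png

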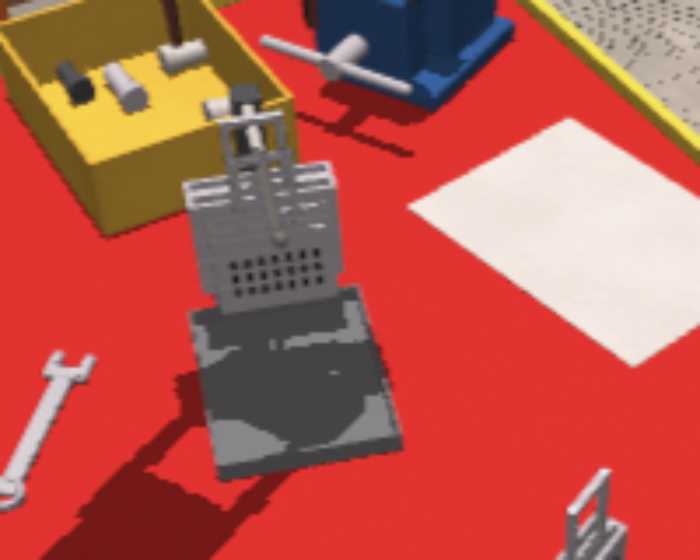

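The medium hangs on the arm in front of the large one, its loop at about (255,130). Now the small one.

```bash
python3 - <<'E'
from h import *
p=[.5915,-.0375]
move_to([*p,.33],q(26.3))
z=grasp(p,26.3,.121)
s=state()
if not .046<s["finger_gap"]<.054: raise SystemExit("bad grasp")
off=.114-z;print("off",off)
move_l([*p,.231-off],.12);log("lift")
hang(-.142,off)
im=get_image("side");np.save("side2.npy",pts(im))
P=pts(im).reshape(-1,3);c=np.array(st(-.265,0,0)[:2])
m=(np.linalg.norm(P[:,:2]-c,axis=1)<.06)&(P[:,2]>.1)&(P[:,2]<.185);r=P[m]
print(c,cv2.minAreaRect(r[:,:2].astype(np.float32)),np.percentile(r[:,2],[1,99]))
cv2.imwrite("pics/s1.png",cv2.resize(im["frame"][50:210,180:380],None,fx=3.5,fy=3.5))
E
```

```text
at t 19.55 p [ 0.592  -0.0376  0.093 ] F [-0.29  0.1  -0.43] gap 0.0878 ff 0.0
closed t 20.23 p [ 0.5916 -0.0374  0.092 ] F [ 1.16 -0.17 -0.62] gap 0.0501 ff 29.9
off 0.02200713727955861
lift t 21.35 p [ 0.5911 -0.0375  0.2077] F [ 0.74 -0.1  -2.66] gap 0.0497 ff 29.9
stage t 23.12 p [0.4681 0.1491 0.209 ] F [-0.11 -0.24 -1.2 ] gap 0.0498 ff 29.9
[0.46807931 0.14921485] ((0.4691161811351776, 0.14702942967414856), (0.03435048088431358, 0.0741056427359581), 73.9617691040039) [0.11828853 0.18110773]
```

View pics/s1.png

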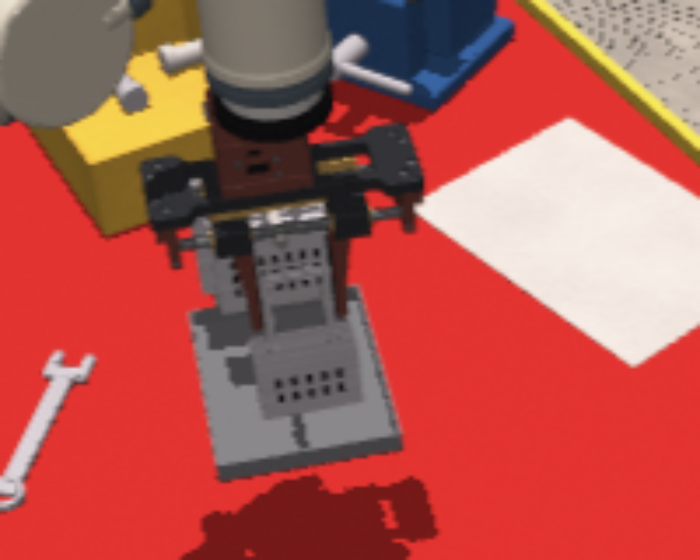

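The small strainer is held straight at about (305,370), and the medium still hangs behind it. Inserting.

```bash
sed -i 's/>1.2: break/>2.5: break/; s/(.213,.209,.207,.205/(.210,.206/' h.py; python3 - <<'E'
from h import *
insert(-.142,.022)
hold(.5)
im=get_image("side");P=pts(im).reshape(-1,3)
s=(P[:,:2]-O)@[np.cos(A0),np.sin(A0)];l=(P[:,:2]-O)@[-np.sin(A0),np.cos(A0)]
k=(abs(abs(l)-.015)<.009)&(P[:,2]>.2)&(P[:,2]<.222)&(s>-.2)&(s<-.015)
print("loop bar x hist",np.histogram(s[k],np.arange(-.2,0,.01)),P[k,2].max())
cv2.imwrite("pics/f1.png",cv2.resize(im["frame"][50:210,180:380],None,fx=3.5,fy=3.5))
E
```

```text
x-0.234 t 23.71 p [0.4771 0.1792 0.2087] F [-0.75 -1.13 -1.41] gap 0.0501 ff 29.9
x-0.204 t 24.2 p [0.4862 0.2084 0.2088] F [ 0.32  0.01 -2.02] gap 0.0497 ff 29.9
x-0.173 t 24.69 p [0.4952 0.2377 0.2087] F [ 0.05  0.15 -1.28] gap 0.0502 ff 29.9
x-0.142 t 25.18 p [0.5042 0.2669 0.2088] F [ 0.31 -0.04 -0.91] gap 0.0498 ff 29.9
b0.21 t 25.86 p [0.5042 0.2668 0.188 ] F [-0.05 -0.22 -0.75] gap 0.0498 ff 29.9
b0.206 t 26.11 p [0.5042 0.2668 0.1837] F [ 0.11 -0.94 -1.24] gap 0.0502 ff 29.9
b0.203 t 26.36 p [0.5045 0.2669 0.1821] F [-0.5  -1.16  3.65] gap 0.0499 ff 29.9
open t 27.12 p [0.5042 0.2668 0.181 ] F [-0.01 -0.04 -0.78] gap 0.0877 ff 0.0
up t 28.26 p [0.5041 0.2667 0.3289] F [-0.35 -0.08 -0.63] gap 0.0874 ff 0.0
loop bar x hist (array([ 0,  0,  0,  0,  0, 51,  5,  0,  0,  1, 49,  4,  0,  0,  0, 45, 11,
        0,  1]), array([-0.2 , -0.19, -0.18, -0.17, -0.16, -0.15, -0.14, -0.13, -0.12,
       -0.11, -0.1 , -0.09, -0.08, -0.07, -0.06, -0.05, -0.04, -0.03,
       -0.02, -0.01])) 0.21536970660045085
```

View pics/f1.png

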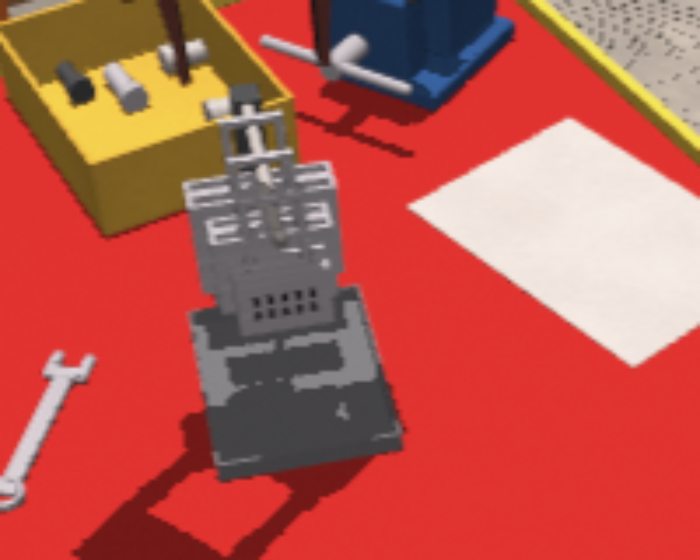

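All three loops sit on the arm in order of size, at x of about -0.043, -0.095 and -0.145 m, and the gripper is clear above. Handing in after a short settle.

```bash
python3 -c "
from h import *
hold(2);print(job_done())"
```

```text
the job is handed in; nothing more can be done
None
```

The medium and small strainers now hang in front of the large one on the hook arm, in order of size and released; I handed the job in at about 31 s, and no verdict came back.

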